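# Cover and lock the chilled-cup caddy

## Task

Close up the blue chilled-cup caddy on the refreshment cart: lay the white cover plate from the black mat into the caddy's mouth, press it down all round until it sits level and flush with the caddy's top, and only then slide the red catch fully home over the cover's end. Leave the cups, the tumbler and the jug alone, and let go of everything at the end.

Things in the scene. Friction and masses are not known exactly. Their poses are not given: they have to be found in the camera images.
- caddy: Blue insulated box standing fixed on the cart, 140 (x) by 250 (y) by 60 mm tall. Origin: centre of its underside; z up, long side along its y. In its top is a recessed mouth for the cover, centred; the red slide catch is on the top at the +y end.
- mouth (a point): Centre of the caddy's mouth, level with the caddy's top (60 mm above the cart); axes as the caddy's. The mouth is 67 (x) by 157 mm (y) with upright sides; the grey ledge on which the cover finally sits lies 14 mm below the top.
- stops (a point): Middle of the mouth at ledge height (46 mm above the cart). 22 mm (caddy x) and 66 mm (y) from it, in the corners, four yellow 14 mm stops stand 7 to 10 mm above the ledge. A cover laid in rests on them, that much proud, perhaps tilted. Each gives way under 6 N, down to the ledge, and stays there (both at one end: 13 to 15 N on the cover near that end).
- cover: White flat rigid plate, 60 (x) by 150 (y) by 14 mm thick, 250 g; starts flat on the mat. Origin: centre of its underside; z up. Gripped across its 60 mm width. Fits the mouth either way round, 3.5 mm to spare on each side; fully down, its top is level with the caddy's. The mouth's rim keeps fingers from following it down, so grip only the upper 8 mm of its edge.
- mat: Black rubber mat fixed on the cart, 130 (x) by 200 (y) by 6 mm; origin: centre of its underside.
- catch (a joint): Position of the red slide catch, m: 0 (open, clear of the mouth) to 0.024 (fully home, 17 mm over the cover's end). Grows as it slides along the caddy's -y. Takes about 2 N and stays where left. Its flat bolt, 30 mm wide, 5 mm thick, runs 2.5 mm above the caddy's top: a proud cover blocks it.
- catch_tab (a point): Middle of the top of the catch's upright red tab, 30 mm (caddy x) by 12 mm (caddy y), 24 mm above the bolt; its top is 31.5 mm above the caddy's top. It lies 113 mm from the mouth's centre along the caddy's +y when open, 89 mm when home. Steel guides 9 mm tall stand on the caddy just beside the bolt.
- tumbler: Green-tinted open tumbler, 70 mm wide, 100 mm tall, to be left alone; origin: centre of its underside.
- red_cup: Red flat-lidded portion cup, 64 mm wide, 39 mm tall, to be left alone; origin: centre of its underside.
- yellow_cup: Yellow flat-lidded portion cup, 64 mm wide, 39 mm tall, to be left alone; origin: centre of its underside.
- jug: Clear jug with a white lid and handle, 120 mm wide, 164 mm tall, to be left alone; origin: centre of its underside.
Things that resemble listed ones, but are neither listed nor needed, are in the scene too. Several things have the shape of the cover; the one meant has the colours described above.

How it is judged:
By the outcome, as a careful person would: the job done as asked, in the order asked, and still so for the second after the job is handed in, with the robot touching nothing.
It also fails if it takes over 62 s, if anything falls off the work surface, if the arm or the gripper's body presses on something with over 40 N, if the wrist force passes 120 N, or if a joint passes its speed limit or range.

## Robot

A 7-joint arm with a two-finger parallel gripper is mounted at the origin on the work surface. World frame = base frame: x ahead of the robot, y to its left, z up, the work surface at z = 0. Lengths are in m, angles in rad, forces in N, time in s.
With the tool pointing down it reaches from about 0.4 to 0.85 m from the base axis. Payload 10.4 kg.
Tool frame: the origin (TCP) lies between the finger pads; the fingertips stand ahead of it and the grasp point (between the pads) lies 5 mm behind it (manip.tip_extent is the z of the fingertips in the tool frame, in m); z points along the fingers, y is the line along which they close (so a half turn about z gives the same grasp; the last joint's range is limited). The gripper opens to 85 mm and grips with 20 to 120 N. Pads are 22 mm wide; open, the fingers measure 114 mm over their backs; the gripper's body (76 mm by 85 mm) begins 54 mm behind the grasp point. The pads swing forward as they close: fully open they stand 13 mm farther back than shut.
Start: joints at [1.148, 0.332, -0.065, 1.46, 0.022, 1.35, -0.088], TCP at [0.243, -0.576, 0.245] pointing down, gripper open.
Joint ranges: [-2.6, 2.6], [-0.5, 2.12], [-1.47, 1.34], [0.16, 2.42], [-1.27, 4.41], [0.06, 2.06], [-2.6, 2.6]. Speed limits (rad/s): [2.22, 2.22, 2.79, 2.79, 3.14, 3.14, 3.14].

## Interface

Orientations are given as a unit quaternion [x, y, z, w].
In Python, from workcell import status, viewer, manip gives the robot as it stands.
- The arm moves only by the tool play_rows, never from a script. Its argument "plan" is one flat list of numbers, 7 for each row, row after row: the turn, a rotation vector about the tool's x, y, z in degrees, then the shift along the tool's x, y, z in m, then the opening, from 0 (shut) to 1 (fully open). In form: [ax, ay, az, dx, dy, dz, grip, ax, ay, az, dx, dy, dz, grip, ...]. A call has 1 to 20 rows; each row is the pose to reach, as a shift and turn from the pose commanded when the call began, along the tool's axes at that moment; what a row does not reach only later rows make up. A row lasts 1/8 s, in which the tool goes at most 62.5 mm and 10.7 degrees, less where a joint would pass 70% of its speed; a pose out of reach is approached as far as the arm can. A call with a gripper value outside its range is refused whole. The fingers move at their own pace and stop on an object; "squeeze" is the grip in N (left out, the last holds). Time passes only in rows, so rows that repeat a pose let the fingers close. It gives the time, the measured TCP pose, the force, the opening and the grip force at its end, in the units of the state.
- status.get_obs(): the state, without advancing time (a new reading comes with each control period).
- viewer.camera(name): name is "scene" or "top" or "wrist"; returns the picture (384x512x3 uint8, red, green, blue); there is no depth.
- viewer.camera_model(name): a dict with "fx", "fy", "cx", "cy" (pixels), "D" ([k1, k2, p1, p2, k3] as OpenCV has them; the pictures are not rectified), "R" (3x3) and "t" (3): a world point X has camera coordinates R X + t. Camera axes: x right, y down, z forward; pixel columns grow to the right and rows downward; lengths in m; the calibration is good to about 2 mm. A picture is of the moment at which its call begins: read the wrist's pose just before it. camera_model takes no time and is no camera call; for the wrist camera it gives the pose at the moment of the call.
- manip.hand_in(): hands the job in; it is judged then, once.
The state is a dict: "clock": time; "joint_pos": joint angles; "joint_velocities": joint speeds; "tau": joint torques, N m; "position": TCP position; "ee_rot": TCP orientation; "ft_force": force on the tool from outside, world axes, zero at the start; "torque": the same for the moment, N m; "grip_width": opening from 0.0 (shut) to 1.0 (fully open); "grasp_force": force on a finger pad.
Only numpy, scipy, OpenCV 4.12 (cv2) and the standard library are available. Lean on these libraries where they do the work, as an engineer would, in place of code of your own. Each camera call takes 0.05 s, during which the arm holds its last target. There are 200 camera calls.

## Working session

There is one attempt and no reset: what is moved stays moved. The work goes in short steps, Python scripts to look and compute and a tool call to move; the robot and the scene stay as the last step left them, time stands still between calls to the robot, and variables do not carry over. Pictures are saved under pics/ and viewed, at most 12 in all, crops included, and the job is handed in when it is done.

Besides the shell and the picture viewer there is one more tool, called after "Call:" as name(argument=value, ...) on one line, values as JSON. play_rows: Moves the arm, as the interface text tells. Its arguments: {"type":"object","properties":{"plan":{"type":"array","items":{"type":"number"}},"squeeze":{"type":"number"}},"required":["plan"]}

```bash
ls; mkdir -p pics
python3 - <<'E'
from workcell import status, viewer, manip
import cv2,numpy as np
o=status.get_obs(); print(o['clock'],o['position'],o['ee_rot'],o['grip_width'],manip.tip_extent)
for n in ("scene","top"):
    im=viewer.camera(n); cv2.imwrite(f"pics/{n}0.png",im[:,:,::-1]); m=viewer.camera_model(n); print(n,m)
E
```

```text
pics
0.0 [ 0.24313519 -0.57537263  0.24448828] [ 9.80084708e-01  1.98578530e-01 -1.81677505e-04 -7.07153314e-04] 0.9973949153428848 0.014
scene {'fx': 347.6430008100848, 'fy': 347.6430008100848, 'cx': 257.0246698871839, 'cy': 194.62388182443533, 'D': array([-0.03829553,  0.        ,  0.        ,  0.        ,  0.        ]), 'R': array([[ 0.78429223,  0.62033516,  0.00836531],
       [ 0.43760327, -0.54360499, -0.71623808],
       [-0.43976024,  0.56540065, -0.69780587]]), 't': array([-0.32184423, -0.27206595,  1.40884448])}
top {'fx': 420.07080607738277, 'fy': 420.07080607738277, 'cx': 259.34609870634193, 'cy': 191.34761176462482, 'D': array([-0.09271506,  0.        ,  0.        ,  0.        ,  0.        ]), 'R': array([[ 0.02228876, -0.9995749 , -0.01879467],
       [-0.99045768, -0.01952025, -0.1364278 ],
       [ 0.13600293,  0.02165613, -0.99047171]]), 't': array([-0.15426899,  0.56224809,  1.13218052])}
```

View pics/top0.png

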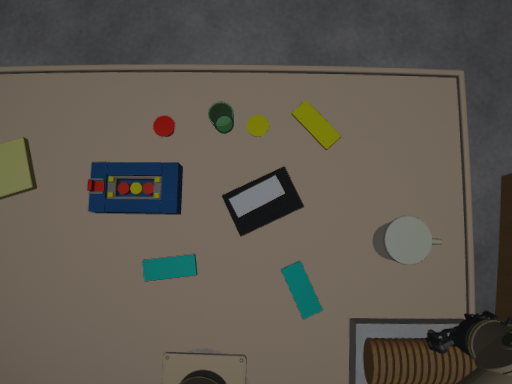

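View pics/scene0.png

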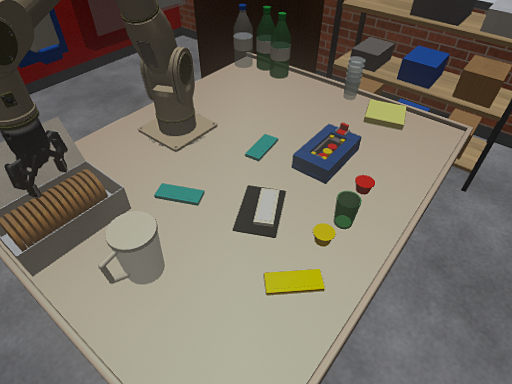

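The top view shows the white cover at (257,196) on the black mat (263,201). Lookalikes are the teal plates (170,267) and (302,290), the yellow plate (316,125), and the pale yellow block (12,168). I choose the white plate. The caddy is at (135,188) with its catch at (95,186), so its +y end is to the left in the image.

```bash
cat > h.py <<'E'
import cv2,numpy as np
from workcell import status, viewer, manip
def ray(m,px,z):
    K=np.array([[m['fx'],0,m['cx']],[0,m['fy'],m['cy']],[0,0,1]])
    p=cv2.undistortPoints(np.array(px,float).reshape(-1,1,2),K,np.array(m['D'])).reshape(-1,2)
    d=np.c_[p,np.ones(len(p))]@m['R']; c=-m['R'].T@m['t']
    return c+d*((z-c[2])/d[:,2])[:,None]
def big(mask):
    cs,_=cv2.findContours(mask.astype(np.uint8),cv2.RETR_EXTERNAL,cv2.CHAIN_APPROX_NONE)
    return max(cs,key=cv2.contourArea)
def rect(m,c,z):
    P=ray(m,c.reshape(-1,2),z)[:,:2]
    (cx,cy),(w,h),a=cv2.minAreaRect((P*1000).astype(np.float32))
    if w>h: w,h=h,w; a+=90   # a: direction of... short side first
    a=(a+90)%180-90 # short-side angle from world x
    return np.round([cx,cy,w,h,a],1)
E
python3 - <<'E'
from h import *
for n in ("top","scene"):
    im=cv2.imread(f"pics/{n}0.png"); m=viewer.camera_model(n); H=cv2.cvtColor(im,cv2.COLOR_BGR2HSV); h,s,v=[H[...,i].astype(int) for i in range(3)]
    roi=np.zeros(h.shape,bool)
    if n=="top": roi[160:245,215:310]=1
    else: roi[180:240,230:290]=1
    print(n,'cover',rect(m,big(roi&(v>150)&(s<60)),.020),'mat',rect(m,big(roi&(v<60)),.006))
    blue=(h>100)&(h<125)&(s>130)&(v>40)
    roi[:]=0
    if n=="top": roi[150:225,70:195]=1
    else: roi[115:185,285:370]=1
    c=big(roi&blue); print('caddy',rect(m,c,.06),cv2.boundingRect(c))
im=cv2.imread("pics/top0.png")
a=cv2.resize(im[150:225,75:195],None,fx=5,fy=5,interpolation=cv2.INTER_CUBIC);b=cv2.resize(im[160:240,215:310],None,fx=4,fy=4)
o=np.zeros((a.shape[0]+b.shape[0],600,3),np.uint8);o[:a.shape[0],:a.shape[1]]=a;o[a.shape[0]:,:b.shape[1]]=b
o=cv2.resize(o,None,fx=.85,fy=.85);cv2.imwrite("pics/crop1.png",o);print(o.shape)
E
```

```text
Traceback (most recent call last):
  File "h.py", line 10, in big
    return max(cs,key=cv2.contourArea)
ValueError: max() iterable argument is empty
```

Run:
```python
from h import *
im=cv2.imread("pics/top0.png");H=cv2.cvtColor(im,cv2.COLOR_BGR2HSV);print(H[196,257],H[170,263],H[188,172],H[168,135])
im2=cv2.imread("pics/scene0.png");print(cv2.cvtColor(im2,cv2.COLOR_BGR2HSV)[205,266])
for n in ("top","scene"):
    im=cv2.imread(f"pics/{n}0.png"); m=viewer.camera_model(n); H=cv2.cvtColor(im,cv2.COLOR_BGR2HSV); h,s,v=[H[...,i].astype(int) for i in range(3)]
    roi=np.zeros(h.shape,bool)
    if n=="top": roi[175:220,228:288]=1
    else: roi[185:228,252:281]=1
    k=v>110
    print(n,'cover',rect(m,big(roi&k),.020))
    blue=(h>100)&(h<125)&(s>130)&(v>40)
    roi[:]=0
    if n=="top": roi[150:225,70:195]=1
    else: roi[115:185,285:370]=1
    c=big(roi&blue); print('caddy',rect(m,c,.06),cv2.boundingRect(c))
im=cv2.imread("pics/top0.png")
a=cv2.resize(im[150:225,75:195],None,fx=5,fy=5,interpolation=cv2.INTER_CUBIC);b=cv2.resize(im[160:240,215:310],None,fx=4,fy=4)
o=np.zeros((a.shape[0]+b.shape[0],600,3),np.uint8);o[:a.shape[0],:a.shape[1]]=a;o[a.shape[0]:,:b.shape[1]]=b
o=cv2.resize(o,None,fx=.85,fy=.85);cv2.imwrite("pics/crop1.png",o);print(o.shape)
```

```text
[109  16 129] [ 16  53 116] [106 198  80] [106 203  78]
[ 38   6 177]
top cover [ 555.  -134.9   57.7  148.1   28.7]
caddy [566.7 207.  137.3 249.6   0.8] (89, 163, 90, 50)
scene cover [ 551.7 -130.4   91.7  164.5   38.9]
caddy [570.4 203.5 135.7 242.    0.8] (294, 125, 67, 45)
(591, 510, 3)
```

View pics/crop1.png

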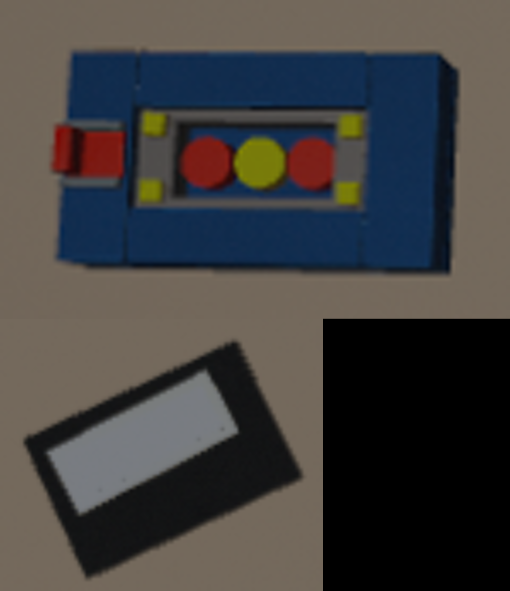

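The crop confirms the plain white plate on the black mat as the cover. The caddy's mouth has four yellow stops with cups below, and the catch is open at the left. Next I move above the cover.

Call:
play_rows(plan=[0,0,-96,0.459,-0.284,0,0.85,0,0,-96,0.459,-0.284,0,0.85,0,0,-96,0.459,-0.284,0,0.85,0,0,-96,0.459,-0.284,0,0.85,0,0,-96,0.459,-0.284,0,0.85,0,0,-96,0.459,-0.284,0,0.85,0,0,-96,0.459,-0.284,0,0.85,0,0,-96,0.459,-0.284,0,0.85,0,0,-96,0.459,-0.284,0,0.85,0,0,-96,0.459,-0.284,0,0.85,0,0,-96,0.459,-0.284,0,0.85,0,0,-96,0.459,-0.284,0,0.85,0,0,-96,0.459,-0.284,0,0.85,0,0,-96,0.459,-0.284,0,0.85,0,0,-96,0.459,-0.284,0.08,0.85,0,0,-96,0.459,-0.284,0.08,0.85,0,0,-96,0.459,-0.284,0.08,0.85,0,0,-96,0.459,-0.284,0.08,0.85], squeeze=40)

```text
clock: 2.35
position: [0.5567, -0.1355, 0.1674]
ee_rot: [0.508, 0.861, 0.0, 0.001]
ft_force: [0.6, -0.1, 0.4]
grip_width: 0.848
grasp_force: 0.0
```

Run:
```python
from h import *
o=status.get_obs(); print(o['clock'],o['position'],o['ee_rot'],o['grip_width'],manip.tip_extent,o['joint_pos'])
m=viewer.camera_model("wrist"); im=viewer.camera("wrist")[:,:,::-1]; cv2.imwrite("pics/w1.png",im);print(m)
```

```text
2.35 [ 0.5566507  -0.13554915  0.16736041] [5.08255469e-01 8.61205332e-01 3.88035771e-04 1.26645021e-03] 0.8484749864934148 0.014 [ 0.63733442  0.32788127 -0.57228916  1.6797669   0.18963205  1.18695952
  0.52286924]
{'fx': 301.60271232612496, 'fy': 301.60271232612496, 'cx': 255.00054152954263, 'cy': 197.03624339484202, 'D': array([-0.03792621,  0.        ,  0.        ,  0.        ,  0.        ]), 'R': array([[ 0.87573806,  0.4827793 ,  0.00264424],
       [ 0.45561269, -0.82824597,  0.32622951],
       [ 0.15968693, -0.28448685, -0.9452869 ]]), 't': array([-0.42396352, -0.38327269,  0.17955624])}
```

View pics/w1.png

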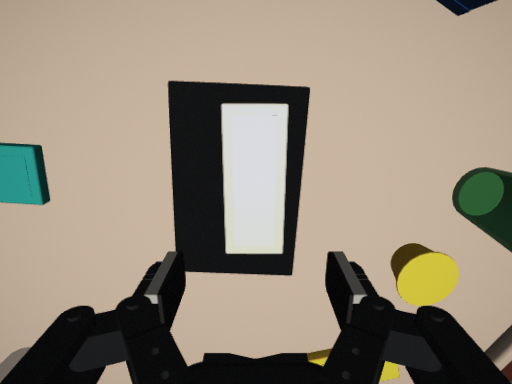

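The wrist view shows the cover spanning columns 221–288, rows 103–255, inside the mat. The pads are at columns 165 and 345.

Run:
```python
from h import *
m=viewer.camera_model("wrist"); im=cv2.imread("pics/w1.png"); v=im.min(2)
roi=np.zeros(v.shape,bool); roi[90:265,200:296]=1
c=big(roi&(v>100)); print(rect(m,c,.02)); 
P=ray(m,c.reshape(-1,2),.02)
mm=big((im.max(2)[75:280,160:315]<60).astype(np.uint8))+[160,75]; print('mat',rect(m,mm,.006))
t=m['R']@np.array([.5567,-.1355,.1674])+m['t'];print(t)
q=m['R']@np.array([.5567,-.1355,.02])+m['t'];print(q[:2]/q[2]*301.6+[255,197])
```

```text
[ 556.9 -133.9   59.8  148.7   28.6]
mat [ 541.1 -158.4  142.8  210.2   26.3]
[-0.00143493  0.03716152  0.14878241]
[253.06413251 185.52215506]
```

Call:
play_rows(plan=[0,0,0,0.0013,0.001,0.05,0.8,0,0,0,0.0013,0.001,0.09,0.8,0,0,0,0.0013,0.001,0.12,0.8,0,0,0,0.0013,0.001,0.135,0.8,0,0,0,0.0013,0.001,0.142,0.8,0,0,0,0.0013,0.001,0.146,0.8,0,0,0,0.0013,0.001,0.146,0.8])

```text
clock: 3.28
position: [0.5563, -0.134, 0.02]
ee_rot: [0.508, 0.861, 0.0, 0.001]
ft_force: [0.4, -0.3, -0.0]
grip_width: 0.8
grasp_force: 0.0
```

Run:
```python
from h import *
o=status.get_obs(); print(o['position'],o['ft_force'],o['grip_width'],manip.tip_extent)
m=viewer.camera_model("wrist"); im=viewer.camera("wrist")[:,:,::-1]; cv2.imwrite("pics/w2.png",im)
cv2.imwrite("pics/w2c.png",cv2.resize(im[100:340,100:412],None,fx=2.5,fy=2.5))
for x in (.011,-.011):
  for t in (.0,.007,.014):
    p=np.array([x,-.034,t]); F=cv2.Rodrigues(np.zeros(3))[0]
    from scipy.spatial.transform import Rotation as R
    X=R.from_quat(o['ee_rot']).apply(p)+o['position']; q=m['R']@X+m['t']; print(x,t,((q[:2]/q[2]*301.6+[255,197])-[100,100])*2.5)
```

```text
[ 0.55628551 -0.13398804  0.02001615] [ 0.41533931 -0.27407227 -0.03407595] 0.8002028098241892 0.014
0.011 0.0 [203.14187141 381.82615501]
0.011 0.007 [211.15356719 364.47358146]
0.011 0.014 [218.49584343 348.57090719]
-0.011 0.0 [211.85899956 478.26494178]
-0.011 0.007 [219.14798216 457.67562392]
-0.011 0.014 [225.85418364 438.73249821]
```

View pics/w2c.png

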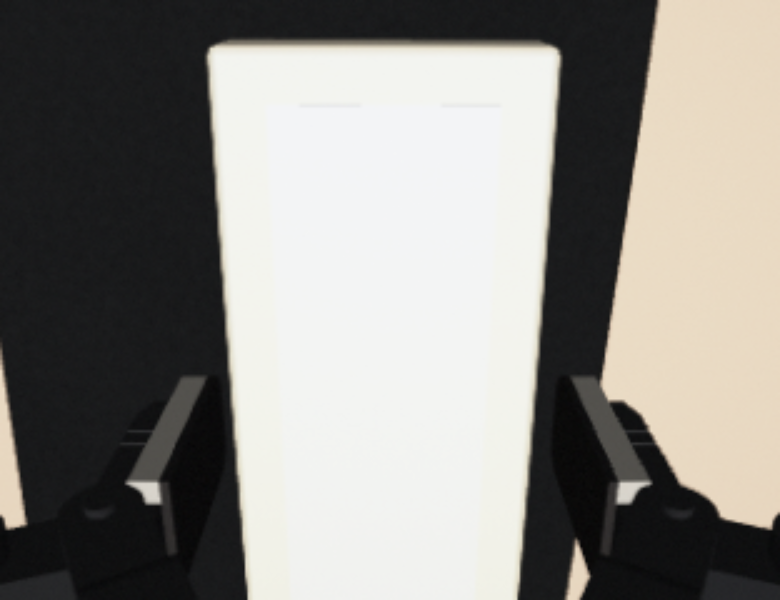

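The pads straddle the cover with clear gaps on both sides, with the left tip at (208,377) and the right at (572,377) in the crop. The tips sit about 4–6 mm below the cover's top, so I grip and lift.

Call:
play_rows(plan=[0,0,0,0,0,0,0.5,0,0,0,0,0,0,0.5,0,0,0,0,0,0,0.5,0,0,0,0,0,0,0.5,0,0,0,0,0,0,0.5,0,0,0,0,0,0,0.5,0,0,0,0,0,-0.01,0.5,0,0,0,0,0,-0.03,0.5,0,0,0,0,0,-0.06,0.5,0,0,0,0,0,-0.09,0.5,0,0,0,0,0,-0.12,0.5,0,0,0,0,0,-0.15,0.5,0,0,0,0,0,-0.15,0.5], squeeze=55)

```text
clock: 4.95
position: [0.5572, -0.1339, 0.1727]
ee_rot: [0.508, 0.861, 0.001, 0.003]
ft_force: [0.6, -0.5, -3.2]
grip_width: 0.685
grasp_force: 60.4
```

Run:
```python
from h import *
o=status.get_obs(); print(o['position'],o['ee_rot'],o['ft_force'],o['torque'],o['grip_width'],o['grasp_force'])
m=viewer.camera_model("wrist"); im=viewer.camera("wrist")[:,:,::-1]; cv2.imwrite("pics/w3.png",im)
cv2.imwrite("pics/w3c.png",cv2.resize(im,None,fx=1.5,fy=1.5))
```

```text
[ 0.55723857 -0.13387063  0.17272427] [5.08160765e-01 8.61258024e-01 5.79403618e-04 2.63016146e-03] [ 0.61203154 -0.47890335 -3.20678447] [-0.03208232 -0.01534574 -0.01177114] 0.6854679997796924 60.36285638809204
```

View pics/w3c.png

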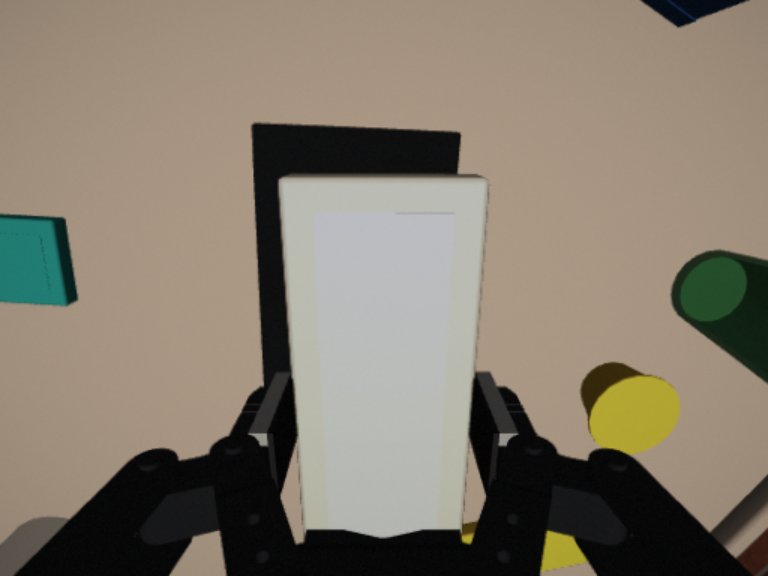

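The cover is held level between the pads, 60 mm wide and carrying about 2.5 N of weight. I move to a spot short of the caddy so the wrist camera can see its mouth past the cover.

Call:
play_rows(plan=[0,0,7,0.035,0.022,0,0.5,0,0,14,0.07,0.044,0,0.5,0,0,21,0.105,0.066,0,0.5,0,0,28,0.139,0.088,0,0.5,0,0,28,0.139,0.088,0,0.5,0,0,28,0.139,0.088,0,0.5,0,0,28,0.139,0.088,0,0.5])

```text
clock: 5.88
position: [0.5654, 0.0289, 0.1687]
ee_rot: [0.702, 0.712, -0.0, -0.0]
ft_force: [0.3, -0.1, -2.6]
grip_width: 0.68
grasp_force: 60.3
```

Run:
```python
from h import *
o=status.get_obs(); print(o['clock'],o['position'],o['ee_rot'],o['joint_velocities'].round(3) if hasattr(o['joint_velocities'],'round') else '')
m=viewer.camera_model("wrist"); im=np.ascontiguousarray(viewer.camera("wrist")[:,:,::-1]); cv2.imwrite("pics/w4.png",im)
H=cv2.cvtColor(im,cv2.COLOR_BGR2HSV);h,s,v=[H[...,i].astype(int) for i in range(3)]
blue=((h>100)&(h<125)&(s>110)).astype(np.uint8)
c=big(blue);print('outer',rect(m,c,.06),cv2.boundingRect(c))
y=((h>22)&(h<35)&(s>130)&(v>80)).astype(np.uint8)
n,l,st,ce=cv2.connectedComponentsWithStats(y)
for i in range(1,n):
    if st[i,4]>30: print(st[i],ce[i].round(1),ray(m,ce[i],.0545)[0].round(4))
cv2.imwrite("pics/w4c.png",cv2.resize(im,None,fx=1.5,fy=1.5))
```

```text
5.875 [0.56542639 0.02894495 0.16874608] [ 7.01934331e-01  7.12241489e-01 -4.90155154e-04 -1.26529927e-04] [ 0.004 -0.001 -0.002 -0.005 -0.003  0.001 -0.003]
outer [571.5 130.6  91.6 138.6 -89.5] (165, 0, 200, 134)
[225  43  19  21 389] [234.1  52.7] [0.5498 0.1421 0.0545]
[283  43  20  21 401] [292.9  53. ] [0.5932 0.1425 0.0545]
[430 310  24  25 253] [443.8 320.2] [ 0.7605 -0.0998  0.0545]
```

View pics/w4c.png

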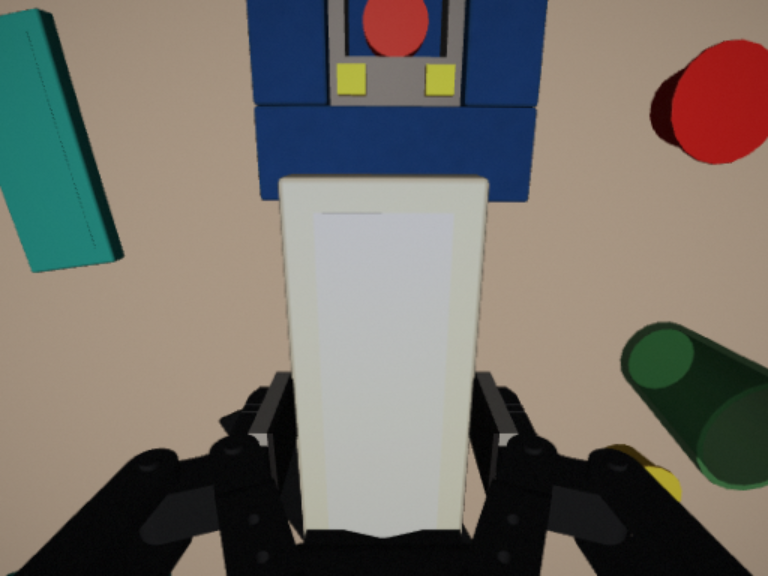

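The yellow stops at the mouth's near (-y) end are at (234,53) and (293,53) in full-picture pixels. The cover's front edge runs across row 119, columns 187–325.

Run:
```python
from h import *
im=cv2.imread("pics/top0.png"); m=viewer.camera_model("top")
H=cv2.cvtColor(im,cv2.COLOR_BGR2HSV);h,s,v=[H[...,i].astype(int) for i in range(3)]
y=((h>22)&(h<35)&(s>130)&(v>80)).astype(np.uint8)
n,l,st,ce=cv2.connectedComponentsWithStats(y)
for i in range(1,n):
    if 100<ce[i][0]<165 and 170<ce[i][1]<205: print(st[i,4],ce[i].round(1),ray(m,ce[i],.0545)[0].round(4))
m=viewer.camera_model("wrist"); o=status.get_obs();im=cv2.imread("pics/w4.png")
w=((im.min(2)>130)&(cv2.cvtColor(im,cv2.COLOR_BGR2HSV)[...,1]<60)).astype(np.uint8); w[:,:150]=0;w[:,370:]=0
c=big(w);P=ray(m,c.reshape(-1,2),o['position'][2]);T=o['position']
from scipy.spatial.transform import Rotation as R
L=R.from_quat(o['ee_rot']).inv().apply(P-T)*1000
print('front x',L[:,0].max(), np.percentile(L[:,0],98))
for x in (20,40,60,68):
    k=abs(L[:,0]-x)<2; print(x,L[k&(L[:,1]<0),1].mean(),L[k&(L[:,1]>0),1].mean())
```

```text
27 [110.6 178.9] [0.5901 0.2752 0.0545]
25 [157. 179.] [0.592  0.1426 0.0545]
107 [135.6 187.8] [0.5661 0.2017 0.0545]
28 [109.9 194.5] [0.5459 0.2742 0.0545]
30 [156.5 195. ] [0.5472 0.1415 0.0545]
front x 82.0866519509446 78.54597552855729
20 -34.29928356738139 30.104565578157786
40 -34.07002672009738 30.247556284027326
60 -33.26628211544022 30.29482043929204
68 -33.34602393468766 30.38907483764148
```

Run:
```python
from h import *
from scipy.spatial.transform import Rotation as R
m=viewer.camera_model("wrist"); o=status.get_obs();im=cv2.imread("pics/w4.png")
S=cv2.cvtColor(im,cv2.COLOR_BGR2HSV)[...,1]
for r in (125,150,180,210):
    print(r,S[r,180:335:10])
    k=np.where((S[r,170:340]<40)&(im[r,170:340].min(1)>120))[0]+170
    a=ray(m,[[k.min()-.5,r],[k.max()+.5,r]],o['position'][2]); L=R.from_quat(o['ee_rot']).inv().apply(a-o['position'])*1000; print(k.min(),k.max(),L.round(1).tolist())
col=im[105:140,256].min(1);print(col)
for v in (117,120,123): print(v,(R.from_quat(o['ee_rot']).inv().apply(ray(m,[[256,v]],o['position'][2])-o['position'])*1000).round(1))
```

```text
125 [193   7   8   8   8  10   8  11  11  11  12  12  12  12  12 192]
186 324 [[72.0, -27.6, -0.0], [72.0, 30.5, -0.0]]
150 [56 11 10  9  9  9  8  9  9  8  9  8  9 14 14 57]
188 322 [[61.5, -27.5, -0.0], [61.4, 30.4, -0.0]]
180 [56 32 10  3  7  5  5  5  7  7  5  5  5 14 31 56]
190 320 [[48.1, -27.6, -0.0], [48.1, 30.5, -0.0]]
210 [56 59 12 12  3  3  4  3  3  3  3  3 15 18 57 56]
192 318 [[33.9, -27.7, 0.0], [33.8, 30.5, -0.0]]
[ 23  24  22  23  22  23  24  24  24  24  32  59  69 107 143 155 166 174
 179 178 178 178 177 179 178 178 178 179 178 178 178 178 178 179 179]
117 [[75.2  1.9 -0. ]]
120 [[74.   1.9 -0. ]]
123 [[72.7  1.9 -0. ]]
```

Call:
play_rows(plan=[0,0,0,0.04,0.0062,0,0.5,0,0,0,0.09,0.0062,0.01,0.5,0,0,0,0.14,0.0062,0.03,0.5,0,0,0,0.17,0.0062,0.05,0.5,0,0,0,0.1795,0.0062,0.07,0.5,0,0,0,0.1795,0.0062,0.075,0.5,0,0,0,0.1795,0.0062,0.075,0.5,0,0,0,0.1795,0.0062,0.075,0.5])

```text
clock: 6.92
position: [0.5699, 0.2086, 0.0952]
ee_rot: [0.702, 0.712, 0.0, 0.001]
ft_force: [0.4, -0.4, -3.9]
grip_width: 0.681
grasp_force: 60.3
```

Run:
```python
from h import *
o=status.get_obs(); print(o['clock'],o['position'],o['ee_rot'],o['ft_force'])
m=viewer.camera_model("wrist"); im=np.ascontiguousarray(viewer.camera("wrist")[:,:,::-1]); cv2.imwrite("pics/w5.png",im)
cv2.imwrite("pics/w5c.png",cv2.resize(im[:300],None,fx=1.5,fy=1.5))
```

```text
6.925 [0.56991842 0.20862453 0.09516112] [7.02214117e-01 7.11965467e-01 3.95126350e-04 5.92357522e-04] [ 0.42406571 -0.35605243 -3.90683052]
```

View pics/w5c.png

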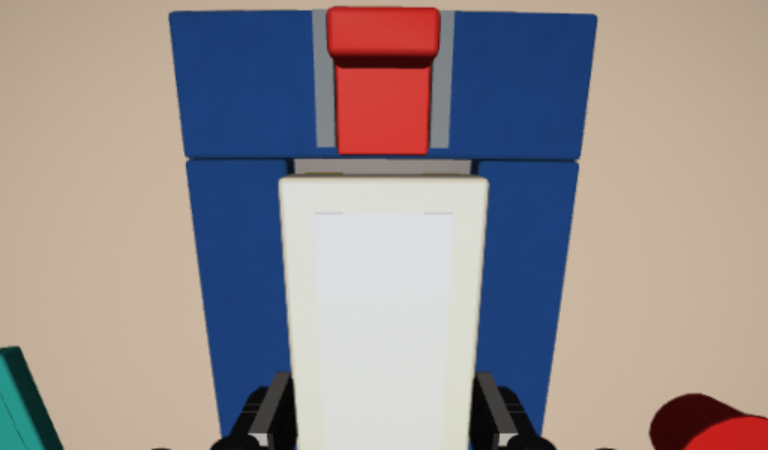

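In this view the mouth's +y edge is at row 105 (full pixels), columns 195–316, and the cover's front edge is at row 119, columns 187–325. Both are centred on column 255–256, with no visible yaw error. Next I check the long direction.

Run:
```python
from h import *
m=viewer.camera_model("wrist"); o=status.get_obs();im=cv2.imread("pics/w5.png");z=o['position'][2]
print(im[95:125,205].tolist()[::1])
print(ray(m,[[205,106],[306,106],[256,6],[195,106],[316,106]],.06).round(4))
for dz in (0,-.002,-.004): print(ray(m,[[190,119],[256,118.5],[322,119]],z+dz).round(4).tolist())
# caddy sides & +y edge
print(ray(m,[[115,9],[397,9.5],[125,104],[386.5,105]],.06).round(4))
```

```text
[[121, 63, 30], [120, 63, 29], [122, 64, 30], [121, 64, 29], [123, 64, 30], [123, 65, 30], [123, 66, 31], [118, 63, 30], [105, 58, 27], [96, 55, 27], [75, 59, 49], [131, 136, 142], [132, 137, 142], [132, 136, 142], [131, 135, 142], [130, 133, 141], [130, 134, 140], [131, 135, 141], [129, 134, 140], [121, 128, 136], [46, 87, 104], [70, 78, 82], [83, 94, 99], [131, 146, 153], [174, 192, 200], [186, 201, 206], [200, 210, 211], [210, 218, 216], [213, 220, 218], [214, 219, 218]]
[[0.5441 0.2869 0.06  ]
 [0.5969 0.2877 0.06  ]
 [0.5701 0.3335 0.06  ]
 [0.5389 0.2869 0.06  ]
 [0.6022 0.2877 0.06  ]]
[[0.5432, 0.283, 0.0952], [0.5706, 0.2835, 0.0952], [0.5981, 0.2837, 0.0952]]
[[0.5428, 0.2829, 0.0932], [0.5707, 0.2834, 0.0932], [0.5986, 0.2836, 0.0932]]
[[0.5424, 0.2827, 0.0912], [0.5707, 0.2832, 0.0912], [0.599, 0.2835, 0.0912]]
[[0.5021 0.332  0.06  ]
 [0.6383 0.3337 0.06  ]
 [0.5021 0.2877 0.06  ]
 [0.6394 0.289  0.06  ]]
```

Call:
play_rows(plan=[0,0,0,0.0005,0,0.008,0.5,0,0,0,0.0005,0,0.014,0.5,0,0,0,0.0005,0,0.018,0.5,0,0,0,0.0005,0,0.021,0.5,0,0,0,0.0005,0,0.022,0.5,0,0,0,0.0005,0,0.022,0.5,0,0,0,0.0005,0,0.022,0.5])

```text
clock: 7.85
position: [0.5691, 0.2105, 0.0725]
ee_rot: [0.701, 0.713, 0.0, 0.0]
ft_force: [-0.3, -0.1, -2.5]
grip_width: 0.681
grasp_force: 60.3
```

Call:
play_rows(plan=[0,0,0,0,0,0.001,0.5,0,0,0,0,0,0.002,0.5,0,0,0,0,0,0.002,0.5,0,0,0,0,0,0.002,0.5])

```text
clock: 8.35
position: [0.569, 0.2105, 0.0703]
ee_rot: [0.701, 0.713, -0.0, 0.0]
ft_force: [0.1, -0.4, -2.6]
grip_width: 0.688
grasp_force: 60.3
```

Run:
```python
from h import *
o=status.get_obs(); print(o['clock'],o['position'],o['ee_rot'],o['ft_force'],o['torque'])
m=viewer.camera_model("wrist"); im=np.ascontiguousarray(viewer.camera("wrist")[:,:,::-1]); cv2.imwrite("pics/w6.png",im)
cv2.imwrite("pics/w6c.png",cv2.resize(im[:300],None,fx=1.5,fy=1.5))
```

```text
8.35 [0.56901003 0.21045199 0.07030415] [ 7.01471419e-01  7.12697583e-01 -9.27271543e-06  5.13879547e-05] [ 0.10418299 -0.41717509 -2.64802714] [-0.03656586 -0.01948122  0.06266751]
```

View pics/w6c.png

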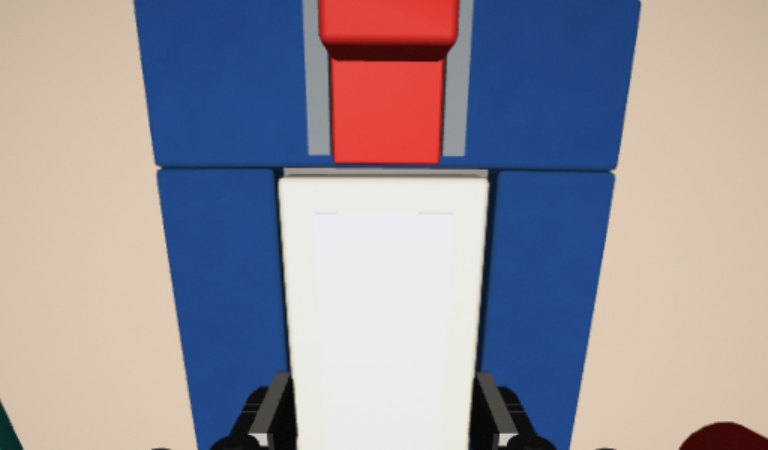

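The cover's front corners (280 and 488) lie inside the mouth's corners (274 and 497), with a gap all round. I lower a little more and release.

Call:
play_rows(plan=[0,0,0,0,0,0.001,0.5,0,0,0,0,0,0.002,0.5,0,0,0,0,0,0.002,0.5])

```text
clock: 8.78
position: [0.5692, 0.2105, 0.0696]
ee_rot: [0.702, 0.713, 0.0, 0.0]
ft_force: [-5.1, -3.0, 10.0]
grip_width: 0.682
grasp_force: 66.4
```

Call:
play_rows(plan=[0,0,0,0,0,0,0.8,0,0,0,0,0,0,0.85,0,0,0,0,0,0,0.85,0,0,0,0,0,0,0.85,0,0,0,0,0,-0.02,0.85,0,0,0,0,0,-0.06,0.85,0,0,0,0,0,-0.1,0.85,0,0,0,0,0,-0.1,0,0,0,0,0,0,-0.1,0,0,0,0,0,0,-0.1,0,0,0,0,0,0,-0.1,0,0,0,0,0,0,-0.1,0])

```text
clock: 10.28
position: [0.5688, 0.2104, 0.1679]
ee_rot: [0.701, 0.713, -0.0, -0.0]
ft_force: [0.3, 0.6, 0.1]
grip_width: -0.003
grasp_force: 0.0
```

Run:
```python
from h import *
o=status.get_obs(); print(o['clock'],o['position'],o['ee_rot'],o['ft_force'],o['torque'],o['grip_width'])
m=viewer.camera_model("wrist"); im=np.ascontiguousarray(viewer.camera("wrist")[:,:,::-1]); cv2.imwrite("pics/w7.png",im)
cv2.imwrite("pics/w7c.png",cv2.resize(im,None,fx=1.5,fy=1.5))
w=((cv2.cvtColor(im,cv2.COLOR_BGR2HSV)[...,1]<40)&(im.min(2)>120)).astype(np.uint8);c=big(w);print(rect(m,c,.068),cv2.boundingRect(c))
```

```text
10.275 [0.56880918 0.21042279 0.16787856] [ 7.01449069e-01  7.12719493e-01 -3.12115586e-04 -1.73161609e-04] [0.3182749  0.58889279 0.13214219] [-0.00064909  0.00484521 -0.02835625] -0.0027862952029964103
[570.6 212.3  60.1 149.6   0.6] (216, 105, 82, 177)
```

View pics/w7c.png

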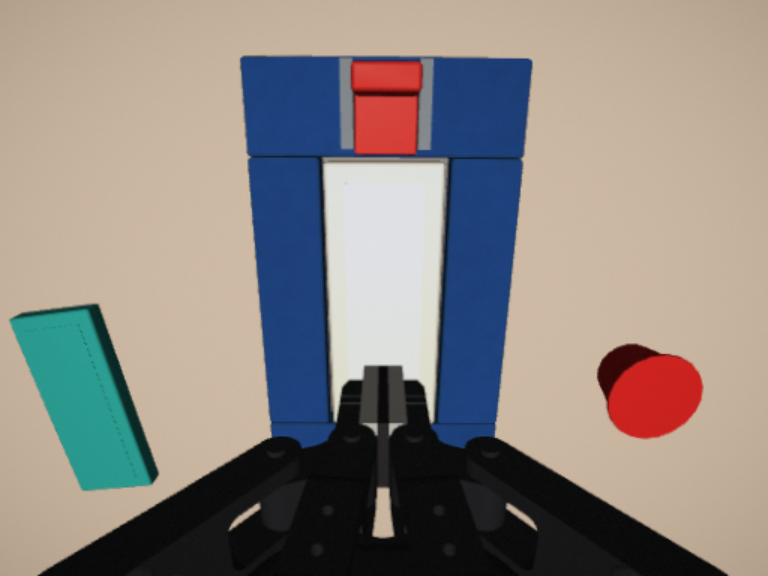

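The cover lies in the mouth, at columns 216–298 and rows 105–282, square and inside the rim. The gripper is shut, and I press the +y end first.

Call:
play_rows(plan=[0,0,0,0.03,0,0.03,0,0,0,0,0.057,0,0.06,0,0,0,0,0.057,0,0.074,0,0,0,0,0.057,0,0.079,0,0,0,0,0.057,0,0.081,0,0,0,0,0.057,0,0.083,0,0,0,0,0.057,0,0.084,0,0,0,0,0.057,0,0.085,0,0,0,0,0.057,0,0.085,0])

```text
clock: 11.45
position: [0.5682, 0.2674, 0.0835]
ee_rot: [0.702, 0.713, 0.0, 0.0]
ft_force: [1.1, -0.2, 1.3]
grip_width: -0.007
grasp_force: 0.4
```

Call:
play_rows(plan=[0,0,0,0,0,0.002,0,0,0,0,0,0,0.003,0,0,0,0,0,0,0.004,0,0,0,0,0,0,0.005,0,0,0,0,0,0,0.006,0,0,0,0,0,0,0.006,0])

```text
clock: 12.2
position: [0.5685, 0.2679, 0.0785]
ee_rot: [0.701, 0.713, 0.001, 0.0]
ft_force: [-3.1, -1.5, 10.3]
grip_width: 0.004
grasp_force: 5.2
```

Call:
play_rows(plan=[0,0,0,0,0,0.001,0,0,0,0,0,0,0.002,0,0,0,0,0,0,0.003,0,0,0,0,0,0,0.004,0,0,0,0,0,0,0.005,0,0,0,0,0,0,0.005,0,0,0,0,0,0,0.005,0])

```text
clock: 13.08
position: [0.5686, 0.2684, 0.0751]
ee_rot: [0.701, 0.713, 0.001, 0.001]
ft_force: [-7.4, -3.1, 22.7]
grip_width: 0.002
grasp_force: 11.5
```

Call:
play_rows(plan=[0,0,0,0,0,0.001,0,0,0,0,0,0,0.001,0,0,0,0,0,0,0.001,0])

```text
clock: 13.45
position: [0.5687, 0.2685, 0.075]
ee_rot: [0.701, 0.713, 0.001, 0.001]
ft_force: [-11.1, -5.2, 31.6]
grip_width: 0.003
grasp_force: 15.4
```

Call:
play_rows(plan=[0,0,0,0,0,-0.02,0,0,0,0,-0.01,0,-0.03,0,0,0,0,-0.06,0,-0.03,0,0,0,0,-0.117,0,-0.03,0,0,0,0,-0.117,0,-0.025,0,0,0,0,-0.117,0,-0.017,0,0,0,0,-0.117,0,-0.013,0,0,0,0,-0.117,0,-0.01,0,0,0,0,-0.117,0,-0.008,0,0,0,0,-0.117,0,-0.006,0,0,0,0,-0.117,0,-0.006,0])

```text
clock: 14.82
position: [0.5697, 0.1513, 0.0778]
ee_rot: [0.701, 0.713, -0.0, -0.0]
ft_force: [-4.1, -2.0, 6.7]
grip_width: -0.002
grasp_force: 3.7
```

Call:
play_rows(plan=[0,0,0,0,0,0.001,0,0,0,0,0,0,0.002,0,0,0,0,0,0,0.003,0,0,0,0,0,0,0.004,0,0,0,0,0,0,0.005,0,0,0,0,0,0,0.005,0,0,0,0,0,0,0.005,0])

```text
clock: 15.7
position: [0.5696, 0.151, 0.0741]
ee_rot: [0.701, 0.713, -0.001, 0.0]
ft_force: [-10.0, -5.5, 22.2]
grip_width: -0.0
grasp_force: 11.0
```

Call:
play_rows(plan=[0,0,0,0,0,0.001,0,0,0,0,0,0,0.001,0,0,0,0,0,0,0.001,0])

```text
clock: 16.08
position: [0.5697, 0.1511, 0.074]
ee_rot: [0.701, 0.713, -0.001, 0.001]
ft_force: [-15.1, -5.9, 31.8]
grip_width: 0.001
grasp_force: 15.9
```

Call:
play_rows(plan=[0,0,0,0,0,-0.012,0,0,0,0,0,0.015,-0.012,0,0,0,0,0,0.015,-0.012,0,0,0,0,0,0.015,-0.006,0,0,0,0,0,0.015,-0.003,0,0,0,0,0,0.015,-0.001,0,0,0,0,0,0.015,-0.001,0,0,0,0,0,0.015,-0.001,0])

```text
clock: 17.08
position: [0.5843, 0.1509, 0.0741]
ee_rot: [0.701, 0.713, -0.001, 0.0]
ft_force: [-11.2, -3.3, 23.3]
grip_width: 0.002
grasp_force: 11.7
```

Call:
play_rows(plan=[0,0,0,0,0,-0.012,0,0,0,0,0,-0.03,-0.012,0,0,0,0,0,-0.03,-0.012,0,0,0,0,0,-0.03,-0.006,0,0,0,0,0,-0.03,-0.003,0,0,0,0,0,-0.03,0,0,0,0,0,0,-0.03,0,0,0,0,0,0,-0.03,0,0])

```text
clock: 18.08
position: [0.5553, 0.1501, 0.0741]
ee_rot: [0.702, 0.713, -0.0, 0.0]
ft_force: [-10.8, -4.5, 24.7]
grip_width: -0.004
grasp_force: 12.1
```

Call:
play_rows(plan=[0,0,0,0,0,-0.012,0,0,0,0,0.06,0,-0.012,0,0,0,0,0.117,0,-0.012,0,0,0,0,0.117,0,-0.012,0,0,0,0,0.117,0,-0.006,0,0,0,0,0.117,0,-0.003,0,0,0,0,0.117,0,0,0,0,0,0,0.117,0,0,0,0,0,0,0.117,0,0,0])

```text
clock: 19.2
position: [0.5536, 0.2655, 0.0741]
ee_rot: [0.702, 0.712, -0.001, 0.001]
ft_force: [-9.1, -6.4, 21.5]
grip_width: -0.002
grasp_force: 10.5
```

Call:
play_rows(plan=[0,0,0,0,0,-0.012,0,0,0,0,0,0.03,-0.012,0,0,0,0,0,0.03,-0.012,0,0,0,0,0,0.03,-0.006,0,0,0,0,0,0.03,-0.003,0,0,0,0,0,0.03,0,0,0,0,0,0,0.03,0,0,0,0,0,0,0.03,0,0])

```text
clock: 20.2
position: [0.5824, 0.2676, 0.0741]
ee_rot: [0.701, 0.713, -0.001, 0.0]
ft_force: [-9.5, -6.6, 19.5]
grip_width: -0.0
grasp_force: 9.8
```

All four corners read the same height (TCP 0.0741, so the top is at 0.060), which means the cover is flush. I now go behind the catch tab.

Call:
play_rows(plan=[0,0,0,0,0,-0.03,0,0,0,0,0,0,-0.06,0,0,0,0,0.04,-0.008,-0.06,0,0,0,0,0.081,-0.015,-0.06,0,0,0,0,0.081,-0.015,-0.06,0,0,0,0,0.081,-0.015,-0.04,0,0,0,0,0.081,-0.015,-0.025,0,0,0,0,0.081,-0.015,-0.019,0,0,0,0,0.081,-0.015,-0.019,0])

```text
clock: 21.32
position: [0.5668, 0.3477, 0.0905]
ee_rot: [0.702, 0.712, -0.001, -0.0]
ft_force: [1.1, 0.5, 0.6]
grip_width: -0.001
grasp_force: 0.0
```

Run:
```python
from h import *
o=status.get_obs(); print(o['clock'],o['position'],o['ft_force'])
im=viewer.camera("top")[:,:,::-1]; cv2.imwrite("pics/t2.png",im)
a=viewer.camera("scene")[:,:,::-1]; cv2.imwrite("pics/s2.png",cv2.resize(a[90:210,270:400],None,fx=4.5,fy=4.5,interpolation=cv2.INTER_CUBIC))
```

```text
21.325 [0.56677775 0.34772833 0.0904996 ] [1.09274852 0.53757037 0.59017657]
```

View pics/s2.png

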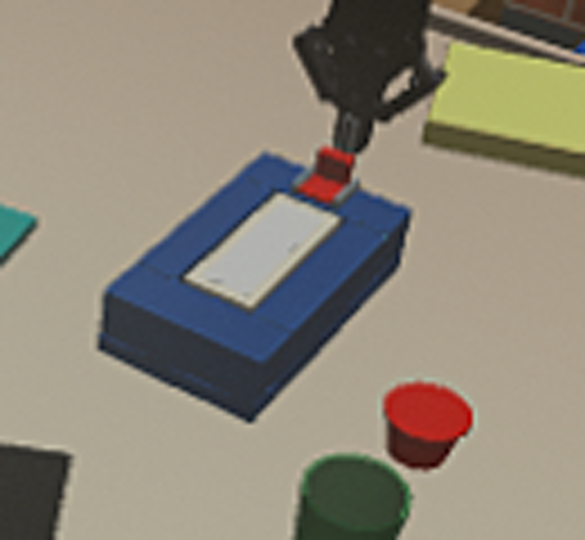

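The cover sits flush in the mouth (around (265,250) in the crop), and the shut fingers are just behind the red tab (335,165). I push the catch along -y.

Call:
play_rows(plan=[0,0,0,-0.004,0,0,0,0,0,0,-0.008,0,0,0,0,0,0,-0.012,0,0,0,0,0,0,-0.016,0,0,0,0,0,0,-0.02,0,0,0,0,0,0,-0.023,0,0,0,0,0,0,-0.026,0,0,0,0,0,0,-0.028,0,0,0,0,0,0,-0.03,0,0,0,0,0,0,-0.03,0,0,0])

```text
clock: 22.68
position: [0.5673, 0.3181, 0.0912]
ee_rot: [0.702, 0.713, -0.0, 0.0]
ft_force: [-0.3, 0.5, 0.8]
grip_width: -0.0
grasp_force: 0.5
```

Call:
play_rows(plan=[0,0,0,-0.002,0,0,0,0,0,0,-0.004,0,0,0,0,0,0,-0.005,0,0,0,0,0,0,-0.006,0,0,0,0,0,0,-0.006,0,0,0])

```text
clock: 23.3
position: [0.5672, 0.3138, 0.0913]
ee_rot: [0.701, 0.713, 0.001, -0.001]
ft_force: [1.5, 8.0, -3.9]
grip_width: -0.002
grasp_force: 3.6
```

Call:
play_rows(plan=[0,0,0,-0.001,0,0,0,0,0,0,-0.0015,0,0,0,0,0,0,-0.0015,0,0,0])

```text
clock: 23.68
position: [0.5672, 0.3137, 0.0914]
ee_rot: [0.701, 0.713, 0.002, -0.001]
ft_force: [3.4, 11.1, -4.8]
grip_width: -0.001
grasp_force: 5.8
```

Call:
play_rows(plan=[0,0,0,0.02,0,0,0,0,0,0,0.03,0,0,0,0,0,0,0.03,0,-0.04,0,0,0,0,0.03,0,-0.08,0,0,0,0,-0.03,0,-0.1,0,0,0,0,-0.09,0,-0.1,0,0,0,0,-0.11,0,-0.1,0,0,0,0,-0.11,0,-0.1,0,0,0,0,-0.11,0,-0.1,0])

```text
clock: 24.8
position: [0.5686, 0.203, 0.1913]
ee_rot: [0.701, 0.713, 0.0, -0.0]
ft_force: [-0.5, 0.6, 0.0]
grip_width: -0.002
grasp_force: 0.0
```

Run:
```python
from h import *
o=status.get_obs(); print(o['clock'],o['position'],o['ft_force'])
m=viewer.camera_model("wrist"); im=np.ascontiguousarray(viewer.camera("wrist")[:,:,::-1]); cv2.imwrite("pics/w8.png",im)
H=cv2.cvtColor(im,cv2.COLOR_BGR2HSV);h,s,v=[H[...,i].astype(int) for i in range(3)]
r=(((h<8)|(h>172))&(s>150)&(v>60)); r[:,:200]=0;r[:,320:]=0
c=big(r);x,y,w,hh=cv2.boundingRect(c);print(x,y,w,hh)
print('bolt front',ray(m,[[x+w/2,y+hh]],.0675),'tab top far',ray(m,[[x+w/2,y]],.0915))
b=(h>100)&(h<125)&(s>110);cc=big(b);bx=cv2.boundingRect(cc);print('caddy',ray(m,[[256,bx[1]]],.06))
cv2.imwrite("pics/w8c.png",cv2.resize(im,None,fx=1.5,fy=1.5))
```

```text
24.8 [0.56860463 0.20302474 0.19127474] [-0.47889157  0.55224001  0.02914052]
237 71 42 51
bolt front [[0.57141483 0.26564337 0.0675    ]] tab top far [[0.57042489 0.30290617 0.0915    ]]
caddy [[0.56857038 0.33272313 0.06      ]]
```

View pics/w8c.png

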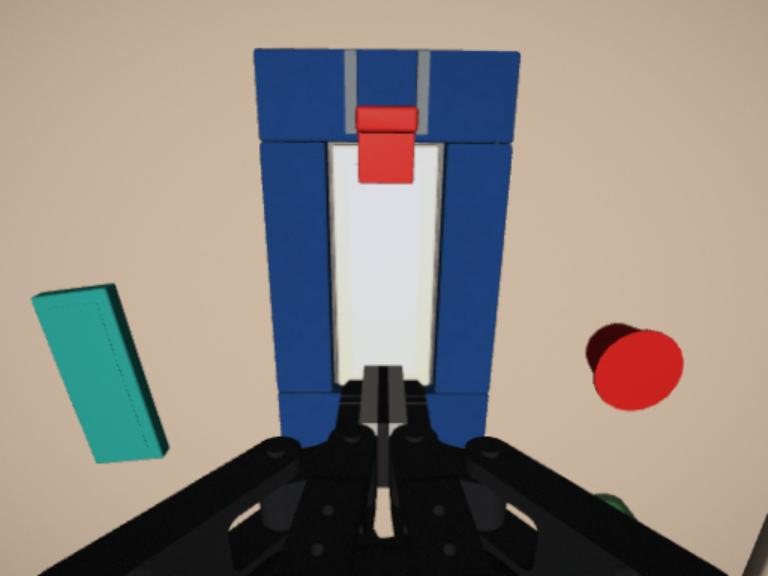

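The bolt overlaps the cover's end (crop rows 130–183). The tab's outer face is at y 0.303, against an expected 0.304 when home, and it was hard against the end stop at 11 N. The cover is flush and the robot is clear.

```bash
python3 -c "
from workcell import manip; print(manip.hand_in())"
```

```text
the job is handed in; nothing more can be done
None
```

The job is handed in: the cover is pressed flush in the caddy and the red catch slid fully home over its end, with the robot clear of everything and the cups, tumbler and jug untouched, at about 25 s of the 62 s allowed.

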